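# Slide the wash-trough cover home and lock it

## Task

Push the grey cover board along the rails of the wash trough, towards the end with the steel catch, until you feel it drop down into its locating notches and lie flat. Then, with a fingertip, push the catch round by its upright post until it points straight back over the board. Do not lift the board off its rails, and leave the bottle, glass dish and tripod where they stand.

Things in the scene. Friction and masses are not known exactly. Their poses are not given: they have to be found in the camera images.
- trough: Fixed white wash trough, open on top (all sizes in mm). Origin: underside, centre line; spans x -172 to 175, y -112 to 112. Its +x is the way the board slides. Steel rails at |y| 70 to 102, tops at height 40; between them open down to 8, with only a 20 high sill at the -x end, so fingers fit there behind the board. Side lips 50 high guide the board. End block (x 137 to 175) 44 high.
- cover: Loose grey plastic board (sizes in mm), 0.3 to 0.55 kg, 140 (x, along the rails) by 200 (y), slab 10 thick on four feet 8 high. Origin: its centre in plan, level with the feet's undersides; slab spans z 8 to 18. Axes as the trough's. Sliding on its feet its origin is 40 above the bench (board top 58). Sliding takes under 6 N. 2 side play.
- seat (a point): Where the cover's origin lies once its feet have dropped into the four rail notches: trough frame x 55, y 0, z 32 mm. All four drop at once, by 8, after 85 to 145 of travel; the board's top is then 50 above the bench, the slab lies on the rails, and the notch walls stop it (4 play each way).
- catch (a joint): Flat steel bar (mm: 18 wide, 74 long, 53 to 61 above the bench) on a vertical pivot on the end block. Rad: 0 = points to the trough's +y; pi/2 = to its -x, straight over the board; grows anticlockwise from above; stops at -0.5 and 1.6; starts -0.4 to 0.1. Stays where left, about 1 N at the post turns it. Passes 3 above a dropped board; blocked by one not dropped.
- catch_pivot (a point): Point on the catch's pivot axis, at the top of the arm (61 above the bench; trough frame x = 157, y = 0; mm).
- catch_post (a point): Middle of the upright steel post on the catch's arm, 55 mm from the pivot axis; post 12 in diameter, from 61 to 95 above the bench (this point at 78). Push it sideways.
- bottle: Bystander: reagent bottle with a blue cap, 64 mm across, 125 mm high. Origin: centre of its underside.
- dish: Bystander: shallow glass dish, 90 mm across, 16 mm high. Origin: centre of its underside.
- tripod: Bystander: dark steel tripod, about 118 mm across its feet, 130 mm high. Origin: centre, at bench level.
Things that resemble listed ones, but are neither listed nor needed, are in the scene too. Several things have the shape of the cover; the one meant has the colours described above.

How it is judged:
By the outcome, as a careful person would: the job done as asked, in the order asked, and still so for the second after the job is handed in, with the robot touching nothing.
It also fails if it takes over 51 s, if anything falls off the work surface, if the arm or the gripper's body presses on something with over 40 N, if the wrist force passes 120 N, or if a joint passes its speed limit or range.

## Robot

A 6-joint arm with a two-finger parallel gripper is mounted at the origin on the work surface. World frame = base frame: x ahead of the robot, y to its left, z up, the work surface at z = 0. Lengths are in m, angles in degrees, forces in N, time in s.
With the tool pointing down it reaches from about 0.3 to 0.775 m from the base axis. Payload 14.6 kg.
Tool frame: the origin (TCP) lies between the finger pads; the fingertips stand 14 mm ahead of it and the grasp point (between the pads) lies 5 mm behind it; z points along the fingers, y is the line along which they close (so a half turn about z gives the same grasp; the last joint's range is limited). The gripper opens to 94 mm and grips with 3 to 60 N. Pads are 16 mm wide; open, the fingers measure 119 mm over their backs; the gripper's body (75 mm by 177 mm) begins 78 mm behind the grasp point.
Start: joints at [70.21, 17.183, 87.147, -0, 75.671, -3.816], TCP at [0.151, 0.529, 0.219] pointing down, gripper open.
Joint ranges: [-173.82, 173.82], [-45.26, 126.66], [13.44, 144.39], [-59.66, 239.66], [0, 175.72], [-146.38, 146.38]. Speed limits (degrees/s): [127.2, 127.2, 147.25, 180, 180, 180].

## Interface

Orientations are given as [roll, pitch, yaw] about the fixed x, y, z axes, in that order (R = Rz(yaw) Ry(pitch) Rx(roll)).
In Python, from rig import state, read_camera, hand_in gives the robot as it stands.
- The arm moves only by the tool servo_tool, never from a script. Its argument "targets" is a list of rows, each a list of 3 entries, a list of its own where there are three numbers: the shift along the tool's x, y, z in mm, then the turn, a rotation vector about the tool's x, y, z in degrees, then the finger opening in mm, from 0 to 94. In form: [[[x, y, z], [ax, ay, az], fingers], ...]. A call has exactly 10 rows; each row is the pose to reach, as a shift and turn from the pose commanded when the call began, along the tool's axes at that moment; what a row does not reach only later rows make up. A row lasts 1/12 s, in which the tool goes at most 41.7 mm and 7.16 degrees, less where a joint would pass 70% of its speed; a pose out of reach is approached as far as the arm can. A call with a gripper value outside its range is refused whole. The fingers move at their own pace and stop on an object; the grip force is fixed at half the most. Time passes only in rows, so rows that repeat a pose let the fingers close, or fill a call up. It gives the time, the measured TCP pose, the force, the opening and the grip force at its end, in the units of the state.
- state(): the state, without advancing time (a new reading comes with each control period).
- read_camera(name): name is "side" or "top"; returns a dict with "pixels" (384x512x3 uint8, red, green, blue), "camera_matrix" (3x3 intrinsics, pixels), "R" (3x3) and "t" (3): a world point X has camera coordinates R X + t. Camera axes: x right, y down, z forward; pixel columns grow to the right and rows downward; lengths in m; the calibration is good to about 2 mm. A picture is of the moment at which its call begins. There is no depth.
- hand_in(): hands the job in; it is judged then, once.
The state is a dict: "clock": time; "qpos": joint angles; "qvel": joint speeds; "joint_efforts": joint torques, N m; "tcp_pos": TCP position; "tool_rot": TCP orientation; "contact_force": force on the tool from outside, world axes, zero at the start; "torque": the same for the moment, N m; "grip_width": finger opening in m; "grasp_force": force on a finger pad.
Only numpy, scipy, OpenCV 4.12 (cv2) and the standard library are available. Lean on these libraries where they do the work, as an engineer would, in place of code of your own. Each camera call takes 0.05 s, during which the arm holds its last target. There are 200 camera calls.

## Working session

There is one attempt and no reset: what is moved stays moved. The work goes in short steps, Python scripts to look and compute and a tool call to move; the robot and the scene stay as the last step left them, time stands still between calls to the robot, and variables do not carry over. Pictures are saved under pics/ and viewed, at most 10 in all, crops included, and the job is handed in when it is done.

Besides the shell and the picture viewer there is one more tool, called as name([rows], argument=value, ...), one row to a line, values as JSON. servo_tool: Moves the arm, as the interface text tells. Its arguments: {"type":"object","properties":{"targets":{"type":"array","items":{"type":"array"}}},"required":["targets"]}

```bash
mkdir -p pics; cat > h.py <<'E'
import numpy as np, cv2
from rig import state, read_camera, hand_in
def snap(name,fn,crop=None,s=1):
    c=read_camera(name); im=c["pixels"][:,:,::-1]
    np.savez(f"{name}.npz",K=c["camera_matrix"],R=c["R"],t=c["t"])
    if crop: a,b,x,y=crop; im=im[b:y,a:x]
    cv2.imwrite("pics/"+fn,cv2.resize(im,None,fx=s,fy=s,interpolation=cv2.INTER_CUBIC))
def at(name,uv,z):
    d=np.load(f"{name}.npz"); K,R,t=d["K"],d["R"],d["t"]
    r=R.T@np.linalg.inv(K)@np.array([*uv,1.]); o=-R.T@np.ravel(t)
    return o+r*(z-o[2])/r[2]
E
python3 -c "
from h import *
snap('top','t0.png',None,1.5);snap('side','s0.png',None,1.5);print(state())"
```

```text
{'clock': 0.1, 'qpos': array([ 7.02107933e+01,  1.72106773e+01,  8.71779641e+01, -3.04438889e-04,
        7.56687603e+01, -3.81571396e+00]), 'qvel': array([ 0.06534807,  0.01440208, -0.13344341, -0.01259758, -0.0957406 ,
       -0.03537116]), 'joint_efforts': array([ 1.42714485e-03, -5.32641685e+01, -3.53278327e+01,  7.09610875e-02,
        2.35478691e-02, -6.90165109e-06]), 'tcp_pos': array([0.15128257, 0.5285528 , 0.21895096]), 'tool_rot': array([-1.79942706e+02, -3.52570557e-03,  1.64026581e+02]), 'contact_force': array([0.12653574, 0.01959084, 0.15472545]), 'torque': array([ 0.00756549, -0.02281771,  0.01978351]), 'grasp_force': 0.0, 'grip_width': 0.09376298476687862}
```

View pics/t0.png

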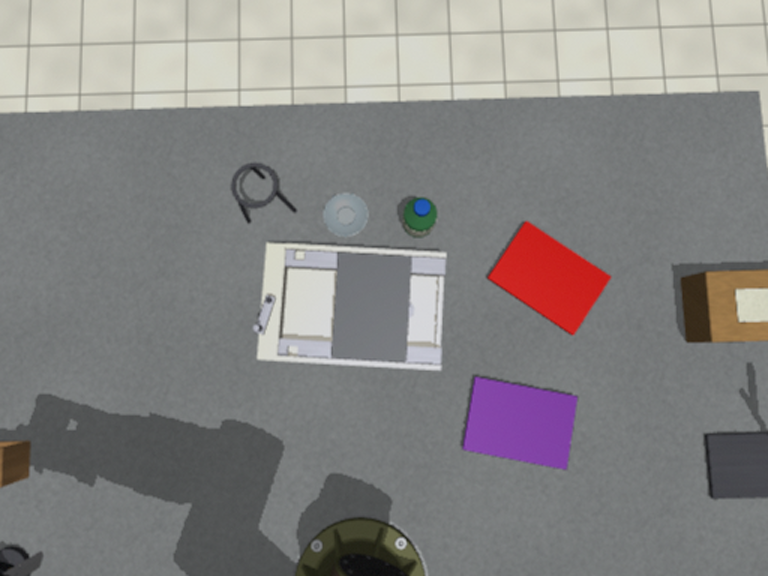

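View pics/s0.png

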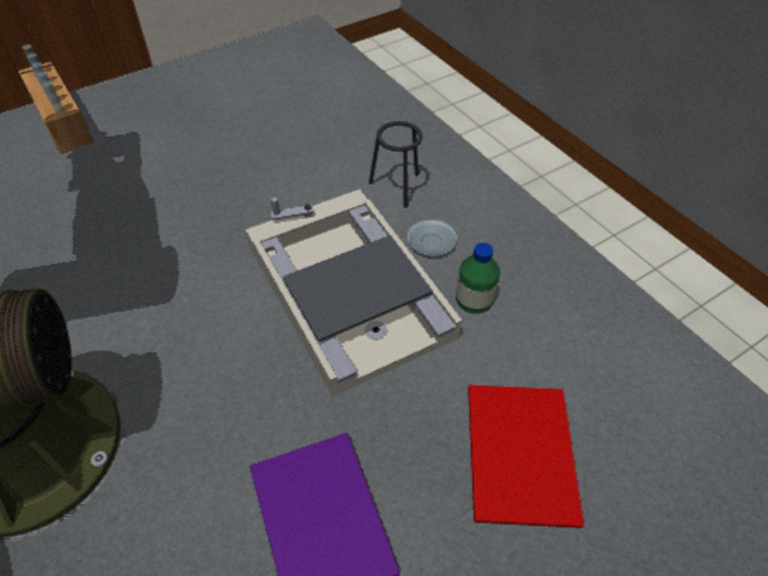

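Grey candidates in the top view: the board on the rails at (372,307), and a dark block at (735,465) off the trough. The red (550,277) and purple (520,422) boards are the wrong colour. The one on the rails fits, and I'll confirm it with a crop. The catch's pivot is near (268,300) and its post near (258,327).

```bash
python3 -c "
from h import *
snap('top','t1.png',(160,150,310,260),5)"
```

```text
(no output)
```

View pics/t1.png

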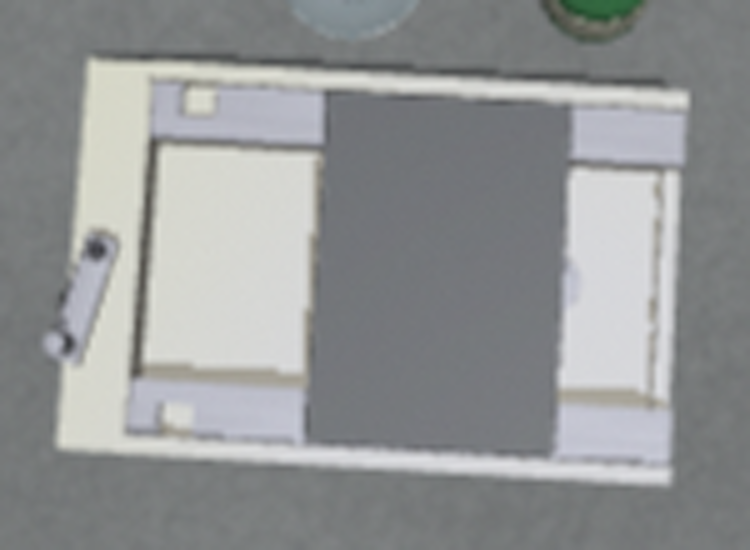

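The grey board (crop corners (327,92), (572,107), (555,457), (305,440)) sits on the rails, so it is the cover. The pivot is at (97,248) and the post top at (60,343).

```bash
cat > m.py <<'E'
from h import *
def p(u,v,z): return at('top',(160+(u+.5)/5-.5,150+(v+.5)/5-.5),z)*1000
B=np.array([p(*c,.058) for c in [(327,92),(572,107),(555,457),(305,440)]]); print('board',B.round(0)[:,:2].tolist(),B.mean(0).round(1))
T=np.array([p(90,58,.05),p(688,92,.05),p(671,484,.05),p(57,448,.05)]);print('trough',T.round(0)[:,:2].tolist())
print([np.linalg.norm(B[i]-B[i-1]).round() for i in range(4)],[np.linalg.norm(T[i]-T[i-1]).round() for i in range(4)])
ex=T[0]-T[1]+T[3]-T[2]; ex2=B[0]-B[1]+B[3]-B[2]
print('yaw',[np.degrees(np.arctan2(e[1],e[0])).round(2) for e in (ex,ex2)])
th=np.arctan2(ex[1],ex[0]); R=np.array([[np.cos(th),-np.sin(th)],[np.sin(th),np.cos(th)]])
O=T.mean(0)[:2]-R@[1.5,0]; print('O',O.round(1))
pv=p(97,248,.061)[:2]; po=p(60,343,.095)[:2]
print('pivot',pv.round(1),'pred',(O+R@[157,0]).round(1),'post',po.round(1),'r',np.linalg.norm(po-pv).round(1),'in trough', (R.T@(po-O)).round(1),(R.T@(pv-O)).round(1))
print('board in trough',(R.T@(B.mean(0)[:2]-O)).round(1))
np.savez('f.npz',O=O,R=R)
E
python3 m.py
```

```text
board [[626.0, 22.0], [613.0, -117.0], [416.0, -100.0], [430.0, 39.0]] [521.3 -39.   58. ]
trough [[651.0, 159.0], [621.0, -184.0], [399.0, -165.0], [429.0, 179.0]]
[np.float64(197.0), np.float64(140.0), np.float64(198.0), np.float64(140.0)] [np.float64(223.0), np.float64(344.0), np.float64(223.0), np.float64(345.0)]
yaw [np.float64(84.99), np.float64(84.6)]
O [525.2  -4.3]
pivot [540.5 153.3] pred [538.9 152.1] post [486.3 166.6] r 55.8 in trough [166.8  53.7] [158.4  -1.5]
board in trough [-34.9   0.8]
```

Geometry checks out: board 140×197, trough 344×223, post radius 56. The board is at trough x≈-35, so the seat is about 90 mm away. I'll push behind it with both open fingers, spread across the trough, in the gap behind its rear edge.

servo_tool([
  [[-26,-27,0],[0,0,4],94],
  [[-53,-54,0],[0,0,8],94],
  [[-80,-81,0],[0,0,12],94],
  [[-106,-108,0],[0,0,16],94],
  [[-133,-135,0],[0,0,20],94],
  [[-160,-162,0],[0,0,24],94],
  [[-186,-190,0],[0,0,28],94],
  [[-213,-217,0],[0,0,32],94],
  [[-240,-244,0],[0,0,36],94],
  [[-266,-271,0],[0,0,40],94],
])

```text
clock: 0.98
tcp_pos: [0.3329, 0.1932, 0.2195]
tool_rot: [180.0, 0.0, 123.8]
contact_force: [0.8, 1.5, 0.3]
grip_width: 0.0943
grasp_force: 0.0
```

```bash
cat >> h.py <<'E'
from scipy.spatial.transform import Rotation as Ro
f=np.load('f.npz') if __import__('os').path.exists('f.npz') else None
def go(tx,ty,z,yaw):
    s=state(); w=np.array([*(f['O']+f['R']@[tx,ty]),z]); A=Ro.from_euler('xyz',s['tool_rot'],degrees=True)
    B=Ro.from_euler('xyz',[180,0,yaw],degrees=True)
    print('t',s['clock'],'trough',(f['R'].T@(s['tcp_pos'][:2]*1000-f['O'])).round(1),'shift',(A.inv().apply(w-s['tcp_pos']*1000)).round(1),'rot',(A.inv()*B).as_rotvec(degrees=True).round(1),'F',(f['R'].T@s['contact_force'][:2]).round(1),s['contact_force'][2].round(1))
E
python3 -c "
from h import *
go(-135,0,219,85)"
```

```text
t 0.9833 trough [180.  208.8] shift [-376.3  -35.     0.5] rot [ 0.  -0.  38.8] F [ 1.5 -0.7] 0.3
```

servo_tool([
  [[-38,-4,0],[0,0,4],94],
  [[-76,-7,0],[0,0,8],94],
  [[-114,-11,0],[0,0,12],94],
  [[-152,-14,0],[0,0,16],94],
  [[-190,-18,0],[0,0,20],94],
  [[-228,-21,0],[0,0,24],94],
  [[-266,-25,0],[0,0,28],94],
  [[-304,-28,0],[0,0,32],94],
  [[-342,-32,0],[0,0,36],94],
  [[-376,-35,0],[0,0,39],94],
])

```text
clock: 1.82
tcp_pos: [0.5144, -0.1385, 0.2191]
tool_rot: [-180.0, 0.0, 84.8]
contact_force: [0.4, 1.4, 0.5]
grip_width: 0.094
grasp_force: 0.0
```

```bash
python3 -c "
from h import *
go(-135,0,49,85)"
```

```text
t 1.8167 trough [-134.6   -1. ] shift [ -0.4  -1.  170.1] rot [-0.   0.  -0.2] F [ 1.4 -0.3] 0.5
```

servo_tool([
  [[0,-1,20],[0,0,0],94],
  [[0,-1,40],[0,0,0],94],
  [[0,-1,60],[0,0,0],94],
  [[0,-1,80],[0,0,0],94],
  [[0,-1,100],[0,0,0],94],
  [[0,-1,120],[0,0,0],94],
  [[0,-1,138],[0,0,0],94],
  [[0,-1,152],[0,0,0],94],
  [[0,-1,164],[0,0,0],94],
  [[0,-1,170],[0,0,0],94],
])

```text
clock: 2.65
tcp_pos: [0.5123, -0.1359, 0.0479]
tool_rot: [-179.9, -0.0, 85.0]
contact_force: [-0.1, -0.1, 0.2]
grip_width: 0.094
grasp_force: 0.0
```

```bash
python3 -c "
from h import *
snap('side','s1.png',(140,110,330,270),4)
go(-23,0,49,85)"
```

```text
t 2.7 trough [-132.2    1.4] shift [109.2   1.5  -1.4] rot [-0.1 -0.   0. ] F [0.1 0. ] -1.3
```

View pics/s1.png

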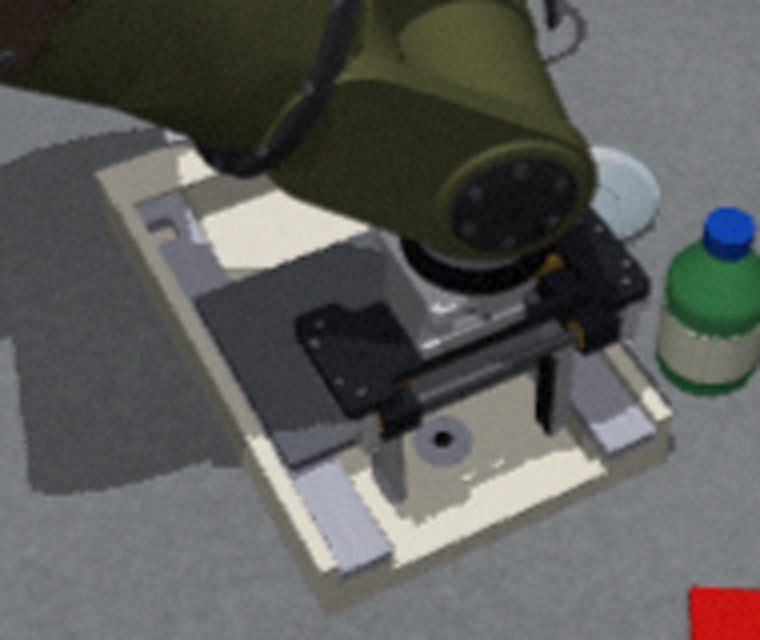

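The fingers (395,470) and (550,390) are inside the trough behind the board, and the body is clear of the bottle. Now I'll push.

servo_tool([
  [[6,1,0],[0,0,0],94],
  [[12,1,0],[0,0,0],94],
  [[17,1,0],[0,0,0],94],
  [[22,1,0],[0,0,0],94],
  [[28,1,0],[0,0,0],94],
  [[34,1,0],[0,0,0],94],
  [[40,1,0],[0,0,0],94],
  [[46,1,0],[0,0,0],94],
  [[52,1,0],[0,0,0],94],
  [[58,1,0],[0,0,0],94],
])

```text
clock: 3.53
tcp_pos: [0.519, -0.0779, 0.0496]
tool_rot: [180.0, 0.0, 85.0]
contact_force: [-0.2, -5.0, 4.6]
grip_width: 0.0941
grasp_force: 2.4
```

```bash
python3 -c "
from h import *
go(-23,0,49,85)"
```

```text
t 3.5333 trough [-73.9  -0.3] shift [50.9 -0.3  0.6] rot [0. 0. 0.] F [-5.  -0.2] 4.6
```

servo_tool([
  [[4,0,0],[0,0,0],94],
  [[8,0,0],[0,0,0],94],
  [[12,0,0],[0,0,0],94],
  [[16,0,0],[0,0,0],94],
  [[20,0,0],[0,0,0],94],
  [[24,0,0],[0,0,0],94],
  [[28,0,0],[0,0,0],94],
  [[31,0,0],[0,0,0],94],
  [[34,0,0],[0,0,0],94],
  [[37,0,0],[0,0,0],94],
])

```text
clock: 4.37
tcp_pos: [0.5221, -0.0413, 0.0495]
tool_rot: [-180.0, 0.0, 85.0]
contact_force: [-0.1, -6.4, 4.7]
grip_width: 0.0944
grasp_force: 2.6
```

```bash
python3 -c "
from h import *
go(-23,0,49,85)"
```

```text
t 4.3667 trough [-37.1  -0.2] shift [14.1 -0.2  0.5] rot [-0.  0.  0.] F [-6.3 -0.4] 4.7
```

servo_tool([
  [[1,0,0],[0,0,0],94],
  [[2,0,0],[0,0,0],94],
  [[3,0,0],[0,0,0],94],
  [[4,0,0],[0,0,0],94],
  [[5,0,0],[0,0,0],94],
  [[6,0,0],[0,0,0],94],
  [[7,0,0],[0,0,0],94],
  [[8,0,0],[0,0,0],94],
  [[9,0,0],[0,0,0],94],
  [[10,0,0],[0,0,0],94],
])

```text
clock: 5.2
tcp_pos: [0.5229, -0.0314, 0.0493]
tool_rot: [-180.0, -0.0, 85.0]
contact_force: [0.6, -3.5, 3.2]
grip_width: 0.0939
grasp_force: 1.9
```

servo_tool([
  [[1,0,0],[0,0,0],94],
  [[2,0,0],[0,0,0],94],
  [[3,0,0],[0,0,0],94],
  [[4,0,0],[0,0,0],94],
  [[5,0,0],[0,0,0],94],
  [[6,0,0],[0,0,0],94],
  [[7,0,0],[0,0,0],94],
  [[8,0,0],[0,0,0],94],
  [[8,0,0],[0,0,0],94],
  [[8,0,0],[0,0,0],94],
])

```text
clock: 6.03
tcp_pos: [0.5238, -0.0234, 0.0495]
tool_rot: [180.0, -0.0, 85.0]
contact_force: [-0.1, 0.1, 0.0]
grip_width: 0.0943
grasp_force: 0.0
```

```bash
python3 -c "
from h import *
snap('side','s2.png',(140,110,330,270),4)
go(-23,0,49,85)"
```

```text
t 6.0833 trough [-19.3  -0.3] shift [-3.7 -0.3  0.5] rot [ 0. -0.  0.] F [ 0.1 -0.2] 0.3
```

View pics/s2.png

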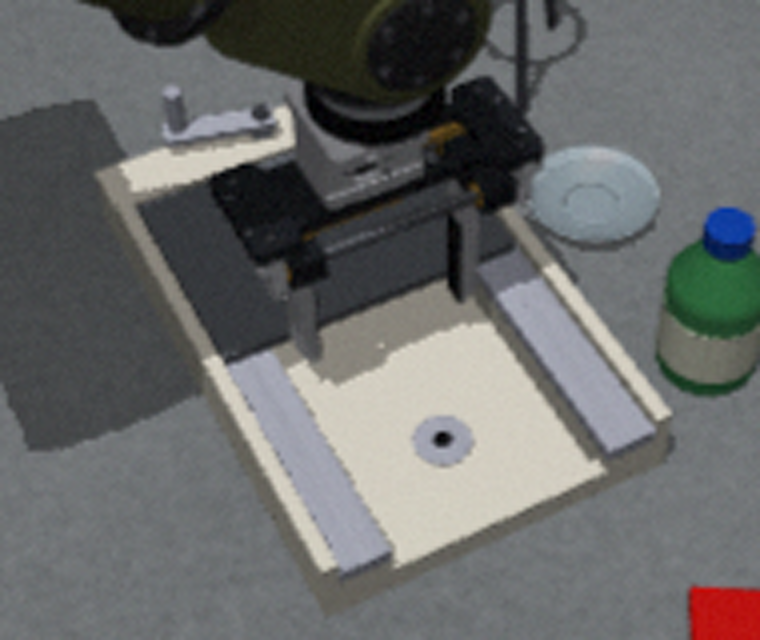

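The push force has vanished and the board now looks flush with the side lips (rear edge (230,355)–(515,250)). I'll confirm by nudging it against the notch wall.

servo_tool([
  [[0.5,0,0],[0,0,0],94],
  [[1,0,0],[0,0,0],94],
  [[1.5,0,0],[0,0,0],94],
  [[2,0,0],[0,0,0],94],
  [[2.5,0,0],[0,0,0],94],
  [[3,0,0],[0,0,0],94],
  [[3.5,0,0],[0,0,0],94],
  [[4,0,0],[0,0,0],94],
  [[4,0,0],[0,0,0],94],
  [[4,0,0],[0,0,0],94],
])

```text
clock: 6.92
tcp_pos: [0.5239, -0.0219, 0.0496]
tool_rot: [180.0, 0.2, 85.0]
contact_force: [-3.1, -21.6, 1.8]
grip_width: 0.0938
grasp_force: 10.6
```

The nudge met a firm stop at 22 N with no further travel, so the board is in its notches. Next I'll back off, rise, and close the fingers.

servo_tool([
  [[-6,0,0],[0,0,0],94],
  [[-14,0,0],[0,0,0],94],
  [[-22,0,0],[0,0,0],94],
  [[-28,0,-2],[0,0,0],94],
  [[-28,0,-22],[0,0,0],94],
  [[-28,0,-45],[0,0,0],60],
  [[-28,0,-70],[0,0,0],30],
  [[-28,0,-90],[0,0,0],0],
  [[-28,0,-105],[0,0,0],0],
  [[-28,0,-110],[0,0,0],0],
])

```text
clock: 7.75
tcp_pos: [0.5224, -0.0479, 0.162]
tool_rot: [179.8, 0.0, 85.0]
contact_force: [-0.4, -1.3, 0.2]
grip_width: 0.0641
grasp_force: 0.0
```

```bash
python3 -c "
from h import *
go(196,49,.16*1000,85)"
```

```text
t 7.75 trough [-43.7  -1. ] shift [239.7 -49.9   1.8] rot [0.2 0.  0. ] F [-1.4  0.3] 0.2
```

servo_tool([
  [[25,-5,0],[0,0,0],0],
  [[52,-11,0],[0,0,0],0],
  [[80,-17,0],[0,0,0],0],
  [[108,-23,0],[0,0,0],0],
  [[136,-29,0],[0,0,0],0],
  [[164,-35,0],[0,0,0],0],
  [[192,-41,0],[0,0,0],0],
  [[216,-46,0],[0,0,0],0],
  [[233,-49,0],[0,0,0],0],
  [[240,-50,0],[0,0,0],0],
])

```text
clock: 8.58
tcp_pos: [0.492, 0.1976, 0.1587]
tool_rot: [-179.9, 0.0, 85.1]
contact_force: [-0.6, 0.8, 0.7]
grip_width: 0.0007
grasp_force: 0.0
```

servo_tool([
  [[0,0,8],[0,0,0],0],
  [[0,0,18],[0,0,0],0],
  [[0,0,28],[0,0,0],0],
  [[0,0,38],[0,0,0],0],
  [[0,0,48],[0,0,0],0],
  [[0,0,58],[0,0,0],0],
  [[0,0,66],[0,0,0],0],
  [[0,0,71],[0,0,0],0],
  [[0,0,73],[0,0,0],0],
  [[0,0,73],[0,0,0],0],
])

```text
clock: 9.42
tcp_pos: [0.4925, 0.1959, 0.0861]
tool_rot: [-180.0, 0.0, 85.0]
contact_force: [0.1, 0.1, 0.2]
grip_width: 0.0006
grasp_force: 0.0
```

```bash
cat > arc.py <<'E'
from h import *
import sys
# waypoints in current tool frame for catch angles a0..a1 (rad), standoff D
def arc(a0,a1,D0,D1,n=10):
    s=state(); A=Ro.from_euler('xyz',s['tool_rot'],degrees=True)
    for k in range(1,n+1):
        th=a0+(a1-a0)*k/n; D=D0+(D1-D0)*k/n
        p=np.array([157.5,-.5])+55*np.array([-np.sin(th),np.cos(th)])+D*np.array([np.cos(th),np.sin(th)])
        w=np.array([*(f['O']+f['R']@p),87]); B=Ro.from_euler('xyz',[180,0,85+np.degrees(th)],degrees=True)
        print((A.inv().apply(w-s['tcp_pos']*1000)).round(1).tolist(),(A.inv()*B).as_rotvec(degrees=True).round(1).tolist())
    print(s['clock'],(f['R'].T@(s['tcp_pos'][:2]*1000-f['O'])).round(1),s['contact_force'].round(1))
arc(*map(float,sys.argv[1:]))
E
python3 -c "
from h import *
snap('top','t2.png',(140,140,310,260),4)"; python3 arc.py -.18 .4 30 14
```

```text
[-4.2, -0.8, -0.5] [0.0, -0.0, 7.0]
[-8.9, -2.9, -0.5] [0.0, -0.0, 3.7]
[-13.6, -4.6, -0.5] [0.0, -0.0, 0.4]
[-18.4, -5.9, -0.5] [0.0, -0.0, -3.0]
[-23.3, -6.8, -0.5] [0.0, -0.0, -6.3]
[-28.2, -7.4, -0.5] [0.0, -0.0, -9.6]
[-33.1, -7.5, -0.5] [0.0, -0.0, -12.9]
[-38.0, -7.3, -0.5] [0.0, -0.0, -16.2]
[-42.9, -6.8, -0.5] [0.0, -0.0, -19.6]
[-47.6, -5.8, -0.5] [0.0, -0.0, -22.9]
9.4667 [196.6  49.8] [-0.1 -0.1 -0.1]
```

View pics/t2.png

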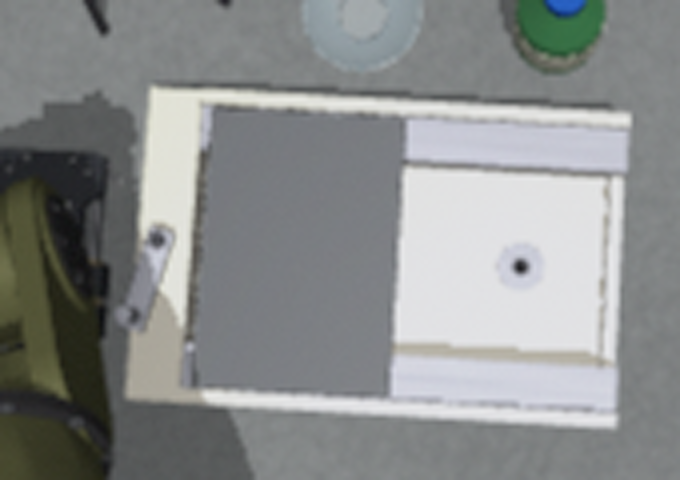

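The board is seated square (corners (210,108), (405,120), (390,395), (190,387)), the catch is unmoved with its post at (130,315), and the finger is just beyond it. Now I'll sweep the catch round.

servo_tool([
  [[-4,-1,0],[0,0,2],0],
  [[-9,-3,0],[0,0,1],0],
  [[-14,-5,0],[0,0,0],0],
  [[-18,-6,0],[0,0,-3],0],
  [[-23,-7,0],[0,0,-6],0],
  [[-28,-7.5,0],[0,0,-10],0],
  [[-33,-7.5,0],[0,0,-13],0],
  [[-38,-7,0],[0,0,-16],0],
  [[-43,-7,0],[0,0,-20],0],
  [[-48,-6,0],[0,0,-23],0],
])

```text
clock: 10.3
tcp_pos: [0.4823, 0.1482, 0.0868]
tool_rot: [180.0, -0.0, 108.4]
contact_force: [0.9, 2.3, 0.1]
grip_width: 0.0004
grasp_force: 0.5
```

```bash
python3 arc.py .4 1 14 14
```

```text
[-2.7, -0.1, -0.2] [0.0, -0.0, -3.0]
[-6.1, -0.7, -0.2] [0.0, -0.0, -6.4]
[-9.5, -1.0, -0.2] [0.0, -0.0, -9.9]
[-12.9, -1.2, -0.2] [0.0, -0.0, -13.3]
[-16.3, -1.2, -0.2] [0.0, -0.0, -16.8]
[-19.7, -0.9, -0.2] [0.0, -0.0, -20.2]
[-23.1, -0.5, -0.2] [0.0, -0.0, -23.6]
[-26.4, 0.2, -0.2] [0.0, 0.0, -27.1]
[-29.7, 1.1, -0.2] [0.0, 0.0, -30.5]
[-32.9, 2.1, -0.2] [0.0, 0.0, -33.9]
10.3 [148.2  56. ] [0.9 2.3 0.1]
```

servo_tool([
  [[-3,0,0],[0,0,-3],0],
  [[-6,-1,0],[0,0,-6],0],
  [[-9.5,-1,0],[0,0,-10],0],
  [[-13,-1,0],[0,0,-13],0],
  [[-16,-1,0],[0,0,-17],0],
  [[-20,-1,0],[0,0,-20],0],
  [[-23,-0.5,0],[0,0,-24],0],
  [[-26,0,0],[0,0,-27],0],
  [[-30,1,0],[0,0,-30],0],
  [[-33,2,0],[0,0,-34],0],
])

```text
clock: 11.13
tcp_pos: [0.4946, 0.1175, 0.0868]
tool_rot: [180.0, 0.0, 142.3]
contact_force: [0.3, 1.5, 1.0]
grip_width: 0.0003
grasp_force: 0.5
```

```bash
python3 arc.py 1 1.56 14 14
```

```text
[-3.1, -0.6, -0.2] [0.0, 0.0, -3.2]
[-6.2, -1.1, -0.2] [0.0, 0.0, -6.4]
[-9.4, -1.4, -0.2] [0.0, 0.0, -9.6]
[-12.6, -1.6, -0.2] [0.0, 0.0, -12.9]
[-15.8, -1.6, -0.2] [0.0, 0.0, -16.1]
[-18.9, -1.4, -0.2] [0.0, 0.0, -19.3]
[-22.1, -1.0, -0.2] [0.0, 0.0, -22.5]
[-25.2, -0.5, -0.2] [0.0, 0.0, -25.7]
[-28.3, 0.2, -0.2] [0.0, 0.0, -28.9]
[-31.4, 1.1, -0.2] [0.0, 0.0, -32.1]
11.1333 [118.7  41.1] [0.3 1.5 1. ]
```

servo_tool([
  [[-3,-0.5,0],[0,0,-3],0],
  [[-6,-1,0],[0,0,-6],0],
  [[-9.5,-1.5,0],[0,0,-10],0],
  [[-12.5,-1.5,0],[0,0,-13],0],
  [[-16,-1.5,0],[0,0,-16],0],
  [[-19,-1.5,0],[0,0,-19],0],
  [[-22,-1,0],[0,0,-22],0],
  [[-25,-0.5,0],[0,0,-26],0],
  [[-28,0,0],[0,0,-29],0],
  [[-31,1,0],[0,0,-32],0],
])

```text
clock: 11.97
tcp_pos: [0.5195, 0.0993, 0.0867]
tool_rot: [180.0, -0.0, 174.3]
contact_force: [-6.4, 2.5, 1.2]
grip_width: 0.0004
grasp_force: 3.8
```

```bash
python3 arc.py 1.57 1.57 14 14 1; python3 -c "
from h import *
snap('side','s3.png',(140,110,290,230),5)"
```

```text
Traceback (most recent call last):
  File "arc.py", line 12, in <module>
    arc(*map(float,sys.argv[1:]))
    ~~~^^^^^^^^^^^^^^^^^^^^^^^^^^
  File "arc.py", line 6, in arc
    for k in range(1,n+1):
             ~~~~~^^^^^^^
TypeError: 'float' object cannot be interpreted as an integer
```

View pics/s3.png

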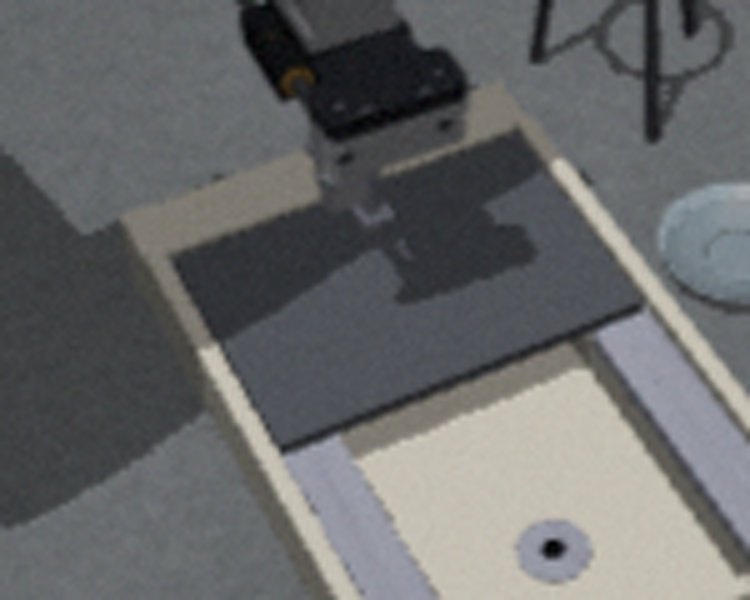

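The catch lies over the board near (375,215). The force rose to 6 N, so it is at or next to its stop. I'll back off and check.

servo_tool([
  [[5,0,0],[0,0,0],0],
  [[12,0,0],[0,0,0],0],
  [[20,0,0],[0,0,0],0],
  [[25,0,-5],[0,0,0],0],
  [[25,0,-25],[0,0,0],0],
  [[25,0,-50],[0,0,0],0],
  [[25,0,-75],[0,0,0],0],
  [[25,0,-100],[0,0,0],0],
  [[25,0,-120],[0,0,0],0],
  [[25,0,-130],[0,0,0],0],
])

```text
clock: 12.85
tcp_pos: [0.4949, 0.1023, 0.2195]
tool_rot: [180.0, 0.2, 174.0]
contact_force: [0.5, -0.0, 0.2]
grip_width: 0.0005
grasp_force: 0.0
```

servo_tool([
  [[10,-15,0],[0,0,0],0],
  [[20,-40,0],[0,0,0],0],
  [[30,-70,0],[0,0,0],0],
  [[40,-100,0],[0,0,0],0],
  [[50,-130,0],[0,0,0],0],
  [[60,-160,0],[0,0,0],0],
  [[70,-190,0],[0,0,0],0],
  [[75,-215,0],[0,0,0],0],
  [[80,-230,0],[0,0,0],0],
  [[80,-235,0],[0,0,0],0],
])

```text
clock: 13.68
tcp_pos: [0.3896, -0.1246, 0.2162]
tool_rot: [-180.0, -0.0, 173.9]
contact_force: [0.9, -0.6, 0.3]
grip_width: 0.0002
grasp_force: 0.0
```

```bash
python3 -c "
from h import *
print(state()['tcp_pos'],state()['contact_force'])
snap('top','t3.png',(160,150,310,260),5);snap('side','s4.png',(140,90,340,240),4)"
```

```text
[ 0.38957447 -0.12461132  0.21621738] [ 0.91917652 -0.62735445  0.27981759]
```

View pics/t3.png

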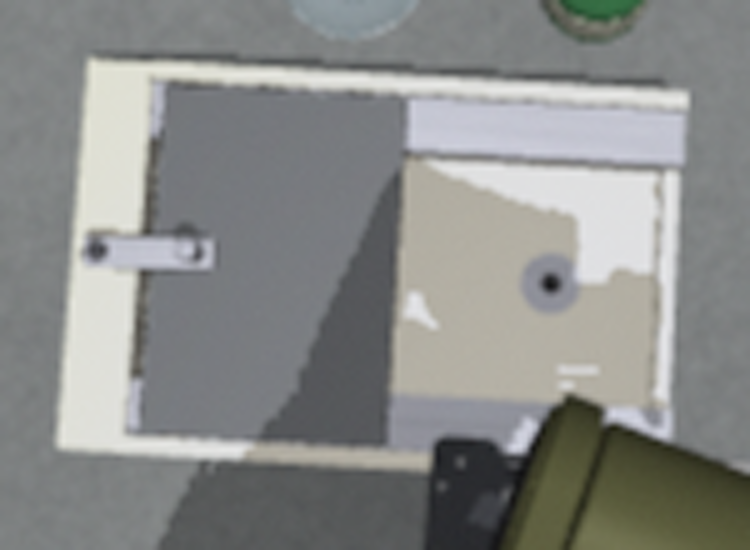

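View pics/s4.png

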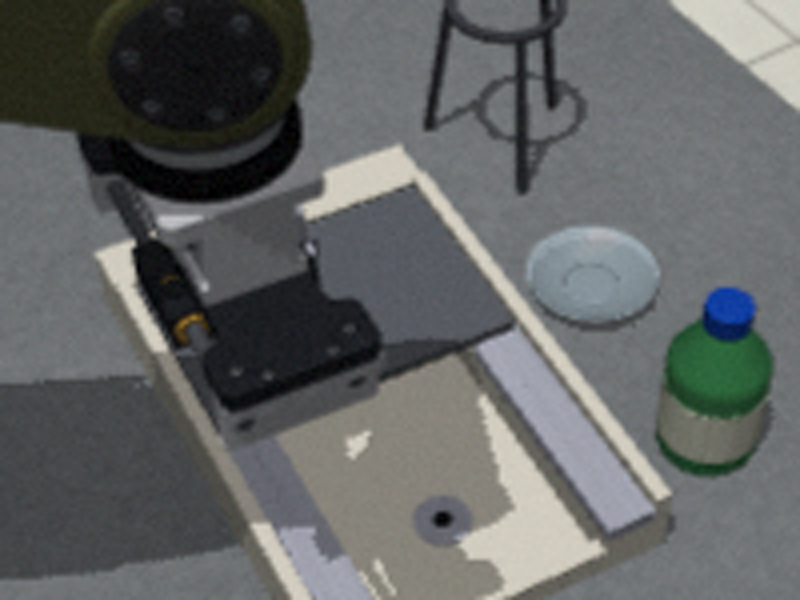

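The catch runs from (95,250) to (213,255), parallel to the trough's long lips and straight over the dropped board. The bystanders haven't moved, and the arm is clear.

```bash
python3 -c "
from h import *
print(hand_in())"
```

```text
the job is handed in; nothing more can be done
None
```

The grey board has dropped into its notches and lies flat, the catch points straight back over it, the bottle, dish and tripod were not touched, and the job was handed in at about 14 s.

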